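# Hang a contactor on the test stand's keyhole screws and lock it with the keeper

### The job

Mount the contactor whose base plate has two keyhole slots on the sloping test stand: set the wide ends of the keyholes over the two screw heads so that the plate lies flat on the panel, then push it down the slope until the narrow ends sit fully home on the screws. Then push the keeper bar along its guide into the gap between the plate's top edge and the stop angle, until its shoulder meets the end of the guide strip. Leave the spare contactor and the other things on the bench where they are.

Things in the scene. Friction and masses are not known exactly. Their poses are not given: they have to be found in the camera images.
- panel: Light-grey panel of the fixed sloping test stand, 300 mm wide, 220 mm up the slope, falling 20 degrees towards the robot. Origin on its surface midway between the screws, 86 mm above the bench. x up the slope, y across (left seen from the robot), z out of the surface. Spans x -142 to 78, y -95 to 205 mm. All 'panel' numbers are in this frame, mm. Things set on it stay by friction until pushed.
- screw_left (a point): Centre of the top of the left screw's head, panel (0, 56, 12.5). Both screws: flat round head 18 mm across, 6 mm high, its underside 6.5 mm off the panel, on a 9 mm shank.
- screw_right (a point): The same point of the right screw, panel (0, -56, 12.5).
- stop_angle (a point): Middle of the upper rim of the aluminium stop angle's lower face, panel (55.5, 17.5, 14). The angle is fixed, 14 mm high, and crosses the panel from y -90 to 125. The keeper's gap lies below it on the slope: 27 mm wide to the guide strip, and 27 mm to the plate's top edge when the plate is locked (6.5 mm when its wide holes are on the heads).
- guide_end (a point): Upper outer (+y) end of the fixed aluminium guide strip, panel (22.5, 122, 10). The strip is 12 mm wide (x 16.5 to 28.5), 40 mm long (y 82 to 122), 10 mm high. Elsewhere on the panel: terminals and a breaker up to 53 mm high at x below -79, a wiring duct 26 mm high at x -85 to 5, y 165 to 195.
- contactor: Contactor to be mounted, 0.44 to 0.72 kg: dark casing on a steel plate 110 (x) by 156 (y) by 4 mm with a keyhole in each side wing. Origin: centre of the plate's underside; z out of the plate, +x to the plate's top edge, which goes uppermost on the slope. Starts plate down on the bench. Over the heads its origin is at panel x -6; locked at panel (-26.5, 0, 0), axes as the panel's. A push of 1 to 4 N slides it.
- keyhole_left (a point): Centre of the left keyhole's 26 mm wide end, on the plate's upper face, contactor (6, 56, 4) mm. From there the hole narrows towards +x (between 3 and 13 mm from its centre) to a slot 12 mm wide that ends 25 mm from the centre.
- keyhole_right (a point): The same point of the right keyhole, contactor (6, -56, 4) mm.
- casing_top (a point): Middle of the casing's top, contactor (0, 0, 60) mm. The casing is 50 mm wide (y) with plain sides to grip. Its base is 76 mm long (x -38 to 38), from the plate (z 4) up to z 44; the cover above is 50 mm long (x -25 to 25), z 44 to 60.
- keeper: Keeper: black plastic bar 25 (x) by 90 (y) by 14 mm, 0.06 to 0.09 kg, nose tapered at its -y end. Origin: centre of its underside, shoulder not counted; axes as the panel's. Starts lying in the guide at panel x 42, y 130 to 155; home at panel (42, 77, 0). A push of 0.5 to 3 N towards -y slides it.
- shoulder (a point): Middle of the keeper's outer (+y) face to push on, 10 mm up, keeper (0, 57, 10) mm. The shoulder is an upright plate at the bar's +y end: 12 mm thick (y 45 to 57), x -27 to 12, 30 mm high. Its inner face stops on the guide strip's end.
- spare: Spare contactor, a bystander: smaller (casing 45 mm wide, 52 mm high) on a 90 by 110 mm plate with four small round corner holes, no keyholes. It and the contactor to be mounted lie right of the stand, one nearer the robot, one farther, in either order. Origin: centre of its underside.
- screwdriver: Screwdriver 210 mm long lying on the bench left of the stand, a bystander.
- spanner: Steel spanner 170 mm long lying behind the stand, a bystander.
- tape: Roll of black tape, 90 mm across, 22 mm high, behind the stand, a bystander. Origin: centre of its underside.
- tray: Grey divided parts tray 140 x 200 x 45 mm, left of the stand, a bystander. Origin: centre of its underside.
- spool: Wire spool standing on end, 76 mm across, 50 mm high, left of the stand, a bystander. Origin: centre of its underside.

How it is judged (in metres and radians):
On the way, in this order (a step that is already met when the one before it is completed fails the run):
1. the contactor's plate lies flat on the panel with both screw heads through the wide ends of its keyholes, not yet slid down (x of contactor in the frame of panel between -0.016 and 0.002 m and y of contactor in the frame of panel between -0.008 and 0.008 m and z of contactor in the frame of panel between -0.003 and 0.005 m).
2. the plate is slid down until the narrow ends of the keyholes sit home on the screws (x of contactor in the frame of panel between -0.03 and -0.0225 m and y of contactor in the frame of panel between -0.004 and 0.004 m and z of contactor in the frame of panel between -0.003 and 0.004 m and angle between the z axis of contactor and the z axis of panel, either way round below 0.07 rad and angle between the x axis of contactor and the x axis of panel, either way round below 0.08 rad), for 0.1 s.
At the end, for the whole second after the job is handed in: Plate flat on the panel under both screw heads, locked: its origin at panel x -30 to -22.5 mm, y within 4 mm of 0, tilt and turn under 4 degrees. Keeper flat in the gap above it (panel x 39 to 45 mm), its shoulder within 6 mm of the guide strip's end (y 70 to 83 mm). Both at rest (all of step 2 and x of keeper in the frame of panel between 0.039 and 0.045 m and y of keeper in the frame of panel between 0.07 and 0.083 m and z of keeper in the frame of panel between -0.003 and 0.003 m and angle between the y axis of keeper and the y axis of panel, either way round below 0.06 rad and angle between the z axis of keeper and the z axis of panel, either way round below 0.06 rad and linear speed of each of contactor, keeper below 0.01 m/s); the robot touches nothing.
It fails at once if the spare contactor is moved by more than 30 mm (distance of spare from where it was at the start of the episode above 0.03 m).
It fails at once if another thing on the bench (screwdriver, spanner, tape, tray, spool) is moved by more than 30 mm (distance of any of screwdriver, spanner, tape, tray, spool from where it was at the start of the episode above 0.03 m).
It also fails if it takes over 56 s, if anything falls off the work surface, if the arm or the gripper's body presses on something with over 40 N, if the wrist force passes 120 N, or if a joint passes its speed limit or range.

### The arm

A 6-joint arm with a two-finger parallel gripper is mounted at the origin on the work surface. World frame = base frame: x ahead of the robot, y to its left, z up, the work surface at z = 0. Lengths are in m, angles in degrees, forces in N, time in s.
With the tool pointing down it reaches from about 0.4 to 0.825 m from the base axis. Payload 7 kg.
Tool frame: the origin (TCP) lies between the finger pads; the fingertips stand 19 mm ahead of it and the grasp point (between the pads) is the TCP; x points along the fingers, y is the direction in which the jaws open and shut, and the axes are right-handed (so a half turn about x gives the same grasp; the last joint's range is limited). The gripper opens to 88 mm and grips with 3 to 60 N. Pads are 19 mm wide; open, the fingers measure 130 mm over their backs; the gripper's body (78 mm by 193 mm) begins 47 mm behind the grasp point.
Start: joints at [89.559, 20.546, 0.682, 0, -70.136, -16.507], TCP at [0.197, 0.646, 0.246] pointing down, gripper open.
Joint ranges: [-176.03, 176.03], [-82.01, 121.73], [-58.28, 71.71], [-173.87, 95.51], [-174.79, -0.11], [-173.66, 173.66]. Speed limits (degrees/s): [136.94, 136.94, 172.46, 180, 180, 180].

### API

Orientations are given as [roll, pitch, yaw] about the fixed x, y, z axes, in that order (R = Rz(yaw) Ry(pitch) Rx(roll)).
In Python, from plant import r gives the robot as it stands.
- The arm moves only by the tool send_rows, never from a script. Its argument "plan" is a list of rows, each a list of 2 entries, a list of its own where there are three numbers: the shift along the tool's x, y, z scaled (see below), then the turn, a rotation vector about the tool's x, y, z scaled (see below). A call has exactly 5 rows; each row is the pose to reach, as a shift and turn from the pose measured when the call began, along the tool's axes at that moment; what a row does not reach only later rows make up. The controller multiplies each number of a shift by 0.15 m and each number of a turn by pi/4 rad. A row lasts 1/10 s, in which the tool goes at most 50 mm and 8.59 degrees, less where a joint would pass 70% of its speed; a pose out of reach is approached as far as the arm can. A call with a number of a shift or a turn outside -1 to 1 is refused whole. A call with a gripper value outside its range is refused whole. "jaw" is the opening, from -1 (shut) to 1 (fully open), so that 0 is half open, set as the call begins (left out, the last holds). The fingers move at their own pace and stop on an object; "force" is the grip in N (left out, the last holds). Time passes only in rows, so rows that repeat a pose let the fingers close, or fill a call up. It gives the time, the measured TCP pose, the force and the opening at its end, in the units of the state.
- r.get_state(): the state, without advancing time (a new reading comes with each control period).
- r.capture(name): name is "scene" or "top" or "wrist"; returns a dict with "color" (400x640x3 uint8, red, green, blue), "range_z" (400x640 float32, m along the optical axis (not along the pixel's ray), 0 where there is no reading), "mtx" (3x3 intrinsics, pixels), "k1" (the pictures are not rectified: a ray, as slopes to the right and down, at radius r is drawn at 1 + k1 r^2 times it, then the intrinsics apply), "pose" (4x4, takes a point from camera to world coordinates). Camera axes: x right, y down, z forward; pixel columns grow to the right and rows downward; lengths in m; the calibration is good to about 2 mm. A picture is of the moment at which its call begins.
- r.close_job(): hands the job in, once; it reports no verdict.
Trained networks look in a picture, given as the dict that the camera call returned (one of the last four; its "shot" number tells which), for a name from the list of things; names that differ only in an ending like _2 or _b are one class to them, and where a whole thing is asked for, a point or a joint stands for the part that bears it (a point fixed in the world has none). Each returns a list of dicts, best first, with "score" (0 to 1); they miss things now and then, are a little off and sometimes report something else, mostly with a low value. They report only what shows in the picture. A call takes as long as a camera call.
- r.find_in(picture, target): "uv" ([column, row] in pixels, amid what is visible of it).
- r.trace(picture, target): "mask" (400x640 bool, what is visible of it) and "uv" ([column, row] in pixels, amid what is visible of it).
The state is a dict: "time_s": time; "joints": joint angles; "qd": joint speeds; "joint_torque": joint torques, N m; "tcp_pos": TCP position; "eef_rot": TCP orientation; "contact_force": force on the tool from outside, world axes, zero at the start; "moment": the same for the moment, N m; "gripper_width": finger opening in m.
Only numpy, scipy, OpenCV 4.12 (cv2) and the standard library are available. Lean on these libraries where they do the work, as an engineer would, in place of code of your own. Each camera call takes 0.05 s, during which the arm holds its last target. There are 200 camera calls.

## Working session

There is one attempt and no reset: what is moved stays moved. The work goes in short steps, Python scripts to look and compute and a tool call to move; the robot and the scene stay as the last step left them, time stands still between calls to the robot, and variables do not carry over. Pictures are saved under pics/ and viewed, about 8 in all and at most 12, crops included, and the job is handed in when it is done.

Besides the shell and the picture viewer there is one more tool, called after "Call:" by a JSON object that holds its "method" and its "body", one argument or row to a line. send_rows: Moves the arm, as the interface text tells. Its arguments: {"type":"object","properties":{"plan":{"type":"array"},"jaw":{"type":"number"},"force":{"type":"number"}},"required":["plan"]}

```bash
ls; mkdir -p pics; cat > h.py <<'E'
import numpy as np, cv2
from scipy.spatial.transform import Rotation as R
from plant import r
def save(img,name): cv2.imwrite('pics/'+name,cv2.cvtColor(img,cv2.COLOR_RGB2BGR))
def cloud(c,us,vs,z=None):
    us=np.asarray(us,float);vs=np.asarray(vs,float);K=c['mtx']
    d=c['range_z'][vs.astype(int),us.astype(int)] if z is None else z
    x=(us-K[0,2])/K[0,0];y=(vs-K[1,2])/K[1,1];xd,yd=x.copy(),y.copy()
    for _ in range(10):
        s=1+c['k1']*(x*x+y*y); x=xd/s;y=yd/s
    P=np.stack([x*d,y*d,d],-1)
    return P@c['pose'][:3,:3].T+c['pose'][:3,3]
def proj(c,P):
    P=np.atleast_2d(P);q=(P-c['pose'][:3,3])@c['pose'][:3,:3]
    x=q[:,0]/q[:,2];y=q[:,1]/q[:,2];s=1+c['k1']*(x*x+y*y);K=c['mtx']
    return np.stack([K[0,0]*x*s+K[0,2],K[1,1]*y*s+K[1,2]],-1)
def maskpts(c,m):
    v,u=np.nonzero(m&(c['range_z']>0)); return cloud(c,u,v)
E
python3 - <<'E'
from h import *
print(r.get_state())
for n in ['top','scene']:
    c=r.capture(n); save(c['color'],n+'0.png'); np.savez(f'{n}0.npz',**{k:v for k,v in c.items()})
    print(n,c['pose'].round(3).tolist(),c['mtx'].tolist(),c['k1'])
    for t in ['panel','screw_left','screw_right','stop_angle','guide_end','contactor','keyhole_left','keyhole_right','casing_top','keeper','shoulder','spare']:
        for d in r.find_in(c,t)[:2]:
            u,v=d['uv']; print(t,round(d['score'],2),np.round([u,v]),cloud(c,[u],[v])[0].round(3))
E
```

```text
pics
{'time_s': 0.0, 'joints': array([ 8.95589260e+01,  2.05923102e+01,  6.32704403e-01, -1.95162447e-02,
       -7.01349797e+01, -1.65086951e+01]), 'qd': array([-0.00909405, -0.0583357 , -0.07946451,  0.05032034,  0.10267767,
       -0.01486274]), 'joint_torque': array([-5.49513861e-04, -5.82722712e+01,  2.93054509e+01,  6.99699238e+00,
        6.88879634e-03, -1.81404466e-04]), 'tcp_pos': array([0.1966579 , 0.64523575, 0.24460655]), 'eef_rot': array([  95.53308149,   89.9036511 , -101.42333454]), 'contact_force': array([0.09168972, 0.62460855, 0.65313915]), 'moment': array([ 0.01236333, -0.03126037, -0.03002685]), 'gripper_width': 0.08748727205663362}
top [[-0.016, -0.995, 0.101, 0.411], [-1.0, 0.015, -0.01, 0.06], [0.008, -0.101, -0.995, 1.38], [0.0, 0.0, 0.0, 1.0]] [[401.23616318479833, 0.0, 319.6345344412776], [0.0, 401.23616318479833, 201.97710329812543], [0.0, 0.0, 1.0]] -0.04886894227156457
panel 0.77 [307. 218.] [0.493 0.088 0.075]
panel 0.15 [426. 183.] [ 0.604 -0.308  0.062]
screw_left 0.79 [311. 220.] [0.486 0.077 0.07 ]
screw_right 0.63 [306. 214.] [0.503 0.093 0.076]
st
[... 867 characters left out ...]
503 0.091 0.075]
screw_right 0.69 [341. 191.] [0.491 0.085 0.07 ]
stop_angle 0.81 [342. 193.] [0.498 0.092 0.074]
guide_end 0.65 [342. 192.] [0.498 0.092 0.074]
guide_end 0.53 [211. 195.] [ 0.643 -0.288  0.045]
contactor 0.66 [209. 192.] [ 0.638 -0.297  0.047]
keyhole_left 0.97 [209. 194.] [ 0.642 -0.295  0.045]
keyhole_left 0.55 [341. 190.] [0.49  0.086 0.072]
keyhole_right 0.88 [212. 195.] [ 0.641 -0.286  0.043]
keyhole_right 0.2 [426. 187.] [0.357 0.323 0.047]
casing_top 0.92 [214. 194.] [ 0.634 -0.285  0.04 ]
keeper 0.59 [375. 212.] [0.556 0.209 0.114]
shoulder 0.63 [376. 210.] [0.546 0.209 0.111]
spare 0.58 [252. 146.] [ 0.41  -0.272  0.046]
spare 0.47 [212. 191.] [ 0.634 -0.287  0.053]
```

```bash
python3 - <<'E'
import cv2
a=cv2.imread('pics/top0.png')[90:300,200:480]; cv2.imwrite('pics/top0c.png',cv2.resize(a,(800,600),interpolation=cv2.INTER_CUBIC))
E
```

```text
(no output)
```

View pics/top0c.png

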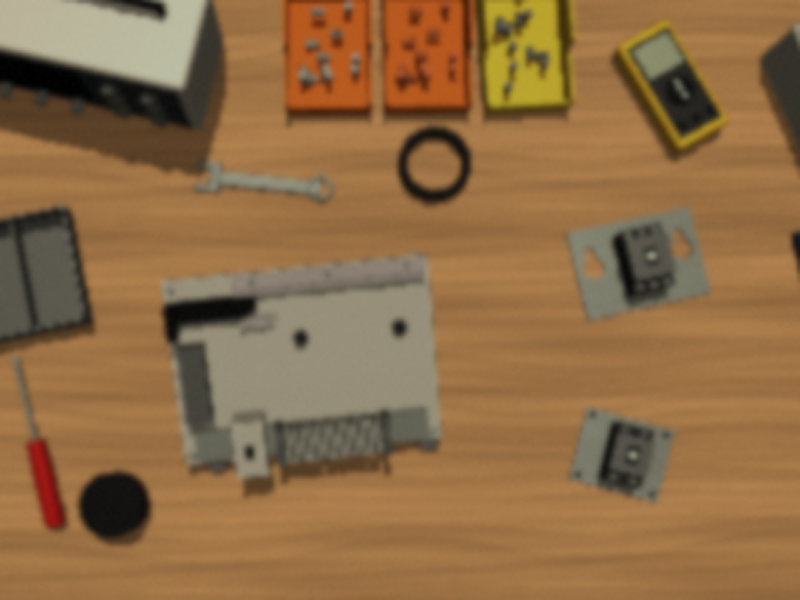

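View pics/scene0.png

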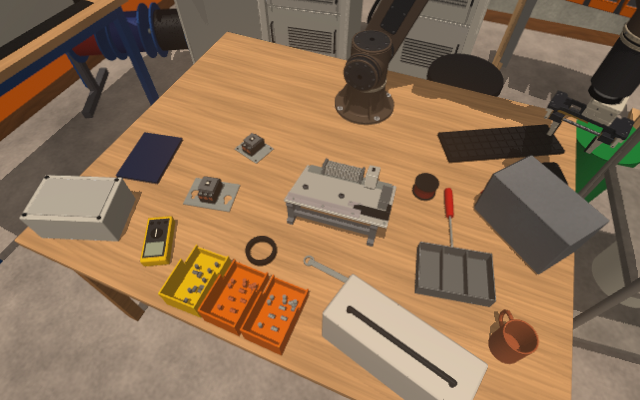

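```bash
cat >> h.py <<'E'
def zhit(c,u,v,n,d):
    """intersect pixel rays with plane n.p=d"""
    u=np.atleast_1d(u);v=np.atleast_1d(v)
    o=c['pose'][:3,3];q=cloud(c,u,v,np.ones(len(u)))-o
    t=(d-o@n)/(q@n); return o+q*t[:,None]
def panelfit(c,m):
    P=maskpts(c,m)
    # RANSAC plane with 20 deg slope
    rng=np.random.default_rng(0);best=(0,)
    for _ in range(500):
        a=P[rng.choice(len(P),3,False)];n=np.cross(a[1]-a[0],a[2]-a[0]);L=np.linalg.norm(n)
        if L<1e-6: continue
        n/=L; n*=np.sign(n[2])
        if abs(np.degrees(np.arccos(n[2]))-20)>5: continue
        k=abs((P-a[0])@n)<.003
        if k.sum()>best[0]: best=(k.sum(),k)
    Q=P[best[1]];ce=Q.mean(0);n=np.linalg.svd(Q-ce,full_matrices=False)[2][2];n*=np.sign(n[2])
    return n,n@ce,Q
E
python3 - <<'E'
from h import *
for nme in ['top','scene']:
    c=r.capture(nme)
    tr=r.trace(c,'contactor')[0]; P=maskpts(c,tr['mask'])
    print(nme,tr['score'],tr['mask'].sum(),P[:,2].min(),P[:,2].max())
    H=P[P[:,2]>.05]; print('casing top',H.mean(0).round(4),len(H), cv2.minAreaRect((H[:,:2]*1000).astype(np.float32)))
    rc=cv2.minAreaRect((P[P[:,2]<.015][:,:2]*1000).astype(np.float32)); print('plate',rc)
    tr=r.trace(c,'panel')[0];n,d,Q=panelfit(c,tr['mask'])
    print('n',n.round(4),'tilt',np.degrees(np.arccos(n[2])),'yaw',np.degrees(np.arctan2(-n[1],-n[0])),len(Q),tr['mask'].sum())
    if nme=='top':
        for uv in ([305,208.3],[339.7,204.8]):
            print('screw',zhit(c,uv[0],uv[1],n,d+.0125)[0].round(4),zhit(c,uv[0],uv[1],n,d)[0].round(4))
    tr=r.trace(c,'keeper')[0];K=maskpts(c,tr['mask']);print('keeper',K.mean(0).round(3),K.min(0).round(3),K.max(0).round(3))
E
```

```text
top 0.95 1229 -0.006184323856978979 0.06682938544280548
casing top [ 0.6138 -0.3144  0.0598] 237 ((616.75244140625, -315.2585754394531), (65.5417709350586, 52.274131774902344), 13.218483924865723)
plate ((615.9852905273438, -316.63018798828125), (108.0991439819336, 158.6249237060547), 10.231270790100098)
n [-0.3512 -0.0326  0.9357] tilt 20.654138331842784 yaw 5.311042634952016 3055 6022
screw [0.5212 0.0946 0.097 ] [0.5223 0.0949 0.0841]
screw [ 0.5308 -0.0171  0.0967] [ 0.532  -0.0179  0.0838]
keeper [0.553 0.205 0.112] [ 0.522  0.151 -0.006] [0.571 0.267 0.14 ]
scene 0.87 1337 -0.004763956667773739 0.0647137464194002
casing top [ 0.6187 -0.3107  0.0585] 238 ((616.2020263671875, -312.8856506347656), (52.78704833984375, 53.023136138916016), 11.184880256652832)
plate ((609.9137573242188, -316.81085205078125), (127.88329315185547, 162.38986206054688), 12.538453102111816)
n [-0.3474 -0.0302  0.9372] tilt 20.410424082150747 yaw 4.973807052401737 2485 4407
keeper [0.556 0.206 0.114] [0.516 0.149 0.084] [0.571 0.247 0.135]
```

```bash
cat >> h.py <<'E'
def Rt(yaw,tilt=0,sgn=1):
    """tool axes for frame yawed yaw deg, sloping up tilt deg along its x; tool x = -frame z, tool y = sgn*frame y"""
    F=(R.from_euler('z',yaw,degrees=True)*R.from_euler('y',-tilt,degrees=True)).as_matrix()
    x=-F[:,2];y=sgn*F[:,1]; return np.stack([x,y,np.cross(x,y)],1)
def cur():
    s=r.get_state(); return s['tcp_pos'],R.from_euler('xyz',s['eef_rot'],degrees=True).as_matrix(),s
def to(p,Rm):
    p0,R0,s=cur()
    sh=R0.T@(np.asarray(p)-p0)/.15; tn=R.from_matrix(R0.T@Rm).as_rotvec()/(np.pi/4)
    print('t',round(s['time_s'],2),'shift',sh.round(3),'turn',tn.round(3),'tcp',p0.round(4),'w',round(s['gripper_width'],4),'F',s['contact_force'].round(1))
E
python3 - <<'E'
from h import *
p,R0,s=cur();print(R0.round(3))
for sg in (1,-1): to([.616,-.316,.25],Rt(10.5,0,sg))
E
```

```text
[[-0.    -0.292 -0.957]
 [-0.    -0.957  0.292]
 [-1.     0.     0.   ]]
t 1.7 shift [-0.03   5.318 -4.542] turn [ 3.39 -0.   -0.  ] tcp [0.1968 0.6456 0.2455] w 0.0874 F [-0.1  0.7 -0.2]
t 1.7 shift [-0.03   5.318 -4.542] turn [-0.61  0.   -0.  ] tcp [0.1968 0.6456 0.2455] w 0.0874 F [-0.1  0.7 -0.2]
```

Call:
{"method": "send_rows", "body": {
  "plan": [
    [[-0.1, 0.2, -0.2], [0.17, 0, 0]],
    [[-0.2, 0.4, -0.4], [0.34, 0, 0]],
    [[-0.3, 0.6, -0.6], [0.51, 0, 0]],
    [[-0.3, 0.8, -0.8], [0.68, 0, 0]],
    [[-0.3, 1, -1], [0.85, 0, 0]]
  ],
  "jaw": 1,
  "force": 30
}}

```text
time_s: 2.2
tcp_pos: [0.2971, 0.4571, 0.2913]
eef_rot: [-50.4, 89.9, 74.1]
contact_force: [1.1, 0.0, 0.1]
gripper_width: 0.0881
```

Call:
{"method": "send_rows", "body": {
  "plan": [
    [[0, 0.05, -0.25], [0.17, 0, 0]],
    [[0, 0.1, -0.5], [0.34, 0, 0]],
    [[0, 0.15, -0.75], [0.51, 0, 0]],
    [[0, 0.2, -1], [0.68, 0, 0]],
    [[0, 0.22, -1], [0.85, 0, 0]]
  ]
}}

```text
time_s: 2.7
tcp_pos: [0.3558, 0.3116, 0.2917]
eef_rot: [-18.4, 89.9, 67.3]
contact_force: [1.2, 1.0, 0.0]
gripper_width: 0.0876
```

Call:
{"method": "send_rows", "body": {
  "plan": [
    [[0, -0.1, -0.25], [0.17, 0, 0]],
    [[0, -0.2, -0.5], [0.34, 0, 0]],
    [[0, -0.3, -0.75], [0.51, 0, 0]],
    [[0, -0.45, -1], [0.68, 0, 0]],
    [[0, -0.5, -1], [0.85, 0, 0]]
  ]
}}

```text
time_s: 3.2
tcp_pos: [0.4201, 0.153, 0.292]
eef_rot: [8.4, 89.8, 55.5]
contact_force: [0.2, 0.6, 0.3]
gripper_width: 0.0876
```

Call:
{"method": "send_rows", "body": {
  "plan": [
    [[0, -0.2, -0.1], [0.17, 0, 0]],
    [[0, -0.4, -0.2], [0.34, 0, 0]],
    [[0, -0.6, -0.3], [0.51, 0, 0]],
    [[0, -0.8, -0.4], [0.68, 0, 0]],
    [[0, -1, -0.48], [0.84, 0, 0]]
  ]
}}

```text
time_s: 3.7
tcp_pos: [0.481, -0.0034, 0.2921]
eef_rot: [39.2, 89.8, 48.2]
contact_force: [0.2, 0.9, -0.1]
gripper_width: 0.0876
```

```bash
python3 - <<'E'
from h import *
to([.616,-.316,.20],Rt(10.5,0,1)); print(cur()[2]['joints'].round(1))
E
```

```text
t 3.7 shift [ 0.61  -2.2    0.564] turn [-0.035  0.004 -0.003] tcp [ 0.481  -0.0034  0.2921] w 0.0876 F [ 0.2  0.9 -0.1]
[ 2.300e+01  1.000e-01 -1.860e+01 -1.000e-01 -7.110e+01 -1.041e+02]
```

Call:
{"method": "send_rows", "body": {
  "plan": [
    [[0, -0.3, 0.1], [0, 0, 0]],
    [[0, -0.6, 0.2], [0, 0, 0]],
    [[0, -0.8, 0.25], [0, 0, 0]],
    [[0, -1, 0.3], [0, 0, 0]],
    [[0, -1, 0.3], [0, 0, 0]]
  ]
}}

```text
time_s: 4.2
tcp_pos: [0.5495, -0.1475, 0.2911]
eef_rot: [48.7, 89.9, 57.4]
contact_force: [-1.0, 0.2, -0.2]
gripper_width: 0.0873
```

Call:
{"method": "send_rows", "body": {
  "plan": [
    [[0.1, -0.3, 0.1], [0, 0, 0]],
    [[0.2, -0.6, 0.2], [0, 0, 0]],
    [[0.2, -0.8, 0.25], [0, 0, 0]],
    [[0.3, -1, 0.26], [0, 0, 0]],
    [[0.3, -1, 0.26], [0, 0, 0]]
  ]
}}

```text
time_s: 4.7
tcp_pos: [0.6103, -0.2919, 0.2426]
eef_rot: [123.8, 89.8, 132.4]
contact_force: [0.2, 0.4, -0.7]
gripper_width: 0.0875
```

```bash
python3 - <<'E'
from h import *
to([.616,-.316,.20],Rt(10.5,0,1))
c=r.capture('wrist'); save(c['color'],'w1.png'); np.savez('w1.npz',**c); print(c['pose'].round(3),c['k1'])
t=r.trace(c,'contactor')
for q in t[:2]: print(q['score'],q['uv'],q['mask'].sum())
np.save('w1m.npy',t[0]['mask'])
P=maskpts(c,t[0]['mask']);print(P.min(0),P.max(0))
pl=P[(P[:,2]<.012)]; print('plate',cv2.minAreaRect((pl[:,:2]*1000).astype(np.float32)))
H=P[P[:,2]>.054]; print('top',cv2.minAreaRect((H[:,:2]*1000).astype(np.float32)))
E
```

```text
t 4.7 shift [ 0.284 -0.166  0.014] turn [-0.042 -0.003 -0.004] tcp [ 0.6103 -0.2919  0.2426] w 0.0875 F [ 0.2  0.4 -0.7]
[[-0.15   0.959  0.238  0.547]
 [ 0.989  0.145  0.04  -0.303]
 [ 0.004  0.242 -0.97   0.382]
 [ 0.     0.     0.     1.   ]] -0.03648051716054899
0.79 [298.8, 171.4] 10370
0.21 [369.0, 10.8] 1574
[ 0.54584077 -0.40196307 -0.00214169] [ 0.68344792 -0.22949915  0.06325261]
plate ((614.4629516601562, -315.4480895996094), (110.82628631591797, 157.16952514648438), 11.878774642944336)
top ((614.4364013671875, -315.41925048828125), (50.16225814819336, 49.927860260009766), 11.733154296875)
```

View pics/w1.png

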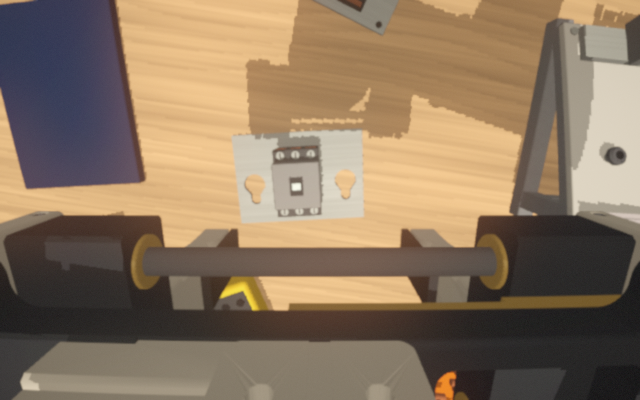

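```bash
python3 - <<'E'
from h import *
to([.6144,-.3154,.038],Rt(11.8,0,1))
E
```

```text
t 4.8 shift [ 1.38e+00 -1.76e-01 -1.00e-03] turn [-0.069  0.    -0.003] tcp [ 0.6106 -0.2898  0.2451] w 0.0875 F [0.8 0.3 0.2]
```

Call:
{"method": "send_rows", "body": {
  "plan": [
    [[0.2, -0.1, 0], [-0.04, 0, 0]],
    [[0.4, -0.176, 0], [-0.07, 0, 0]],
    [[0.6, -0.176, 0], [-0.07, 0, 0]],
    [[0.8, -0.176, 0], [-0.07, 0, 0]],
    [[0.9, -0.176, 0], [-0.07, 0, 0]]
  ]
}}

```text
time_s: 5.3
tcp_pos: [0.6137, -0.3139, 0.1084]
eef_rot: [109.0, 89.8, 120.9]
contact_force: [-1.5, 0.3, -0.3]
gripper_width: 0.0874
```

```bash
python3 - <<'E'
from h import *
c=r.capture('wrist'); save(c['color'],'w2.png')
t=r.trace(c,'contactor'); print(t[0]['score'],t[0]['mask'].sum())
P=maskpts(c,t[0]['mask'])
for lo,hi in((-.01,.012),(.054,.07)):
    H=P[(P[:,2]>lo)&(P[:,2]<hi)]; print(cv2.minAreaRect((H[:,:2]*1000).astype(np.float32)))
to([.6144,-.3154,.038],Rt(11.8,0,1))
E
```

```text
0.88 19818
((605.339599609375, -318.1910705566406), (92.67096710205078, 160.2154541015625), 11.76042366027832)
((609.0466918945312, -316.83197021484375), (39.12321472167969, 50.13352966308594), 11.794357299804688)
t 5.4 shift [ 0.471 -0.01   0.004] turn [ 0.002 -0.003 -0.005] tcp [ 0.6137 -0.3143  0.1086] w 0.0877 F [-0.3  0.5  0.8]
```

Call:
{"method": "send_rows", "body": {
  "plan": [
    [[0.15, -0.01, 0], [0, 0, 0]],
    [[0.3, -0.01, 0], [0, 0, 0]],
    [[0.4, -0.01, 0], [0, 0, 0]],
    [[0.47, -0.01, 0], [0, 0, 0]],
    [[0.47, -0.01, 0], [0, 0, 0]]
  ]
}}

```text
time_s: 5.9
tcp_pos: [0.6136, -0.3152, 0.0376]
eef_rot: [126.8, 89.7, 138.7]
contact_force: [-0.7, -0.0, 0.2]
gripper_width: 0.0879
```

Call:
{"method": "send_rows", "body": {
  "plan": [
    [[0, 0, 0], [0, 0, 0]],
    [[0, 0, 0], [0, 0, 0]],
    [[0, 0, 0], [0, 0, 0]],
    [[0, 0, 0], [0, 0, 0]],
    [[0, 0, 0], [0, 0, 0]]
  ],
  "jaw": -0.5,
  "force": 45
}}

```text
time_s: 6.4
tcp_pos: [0.6137, -0.3153, 0.038]
eef_rot: [124.2, 89.7, 136.1]
contact_force: [-0.1, -0.3, -1.0]
gripper_width: 0.0531
```

```bash
python3 - <<'E'
from h import *
to([.6144,-.3154,.038],Rt(11.8,0,1))
E
```

```text
t 6.4 shift [-0.    -0.002  0.004] turn [ 0.002 -0.004 -0.005] tcp [ 0.6137 -0.3153  0.038 ] w 0.0531 F [-0.1 -0.3 -1. ]
```

Call:
{"method": "send_rows", "body": {
  "plan": [
    [[0, 0, 0], [0, 0, 0]],
    [[0, 0, 0], [0, 0, 0]],
    [[0, 0, 0], [0, 0, 0]],
    [[-0.05, 0, 0], [0, 0, 0]],
    [[-0.2, 0, 0], [0, 0, 0]]
  ]
}}

```text
time_s: 6.9
tcp_pos: [0.6111, -0.3143, 0.0648]
eef_rot: [137.3, 89.3, 149.2]
contact_force: [-0.0, 0.2, -6.1]
gripper_width: 0.0496
```

Call:
{"method": "send_rows", "body": {
  "plan": [
    [[-0.2, 0, 0], [0, 0, 0]],
    [[-0.4, 0, 0], [0, 0, 0]],
    [[-0.6, 0, 0], [0, 0, 0]],
    [[-0.8, 0, 0], [0, 0, 0]],
    [[-1, 0, 0], [0, 0, 0]]
  ]
}}

```text
time_s: 7.4
tcp_pos: [0.6117, -0.3147, 0.2153]
eef_rot: [136.7, 89.2, 148.5]
contact_force: [0.4, -0.7, -5.9]
gripper_width: 0.0499
```

```bash
python3 - <<'E'
from h import *
to([.6144,-.3154,.038],Rt(11.8,0,1))
c=r.capture('wrist'); save(c['color'],'w3.png')
t=r.trace(c,'contactor'); print(t[0]['score'],t[0]['mask'].sum())
p,R0,s=cur()
P=(maskpts(c,t[0]['mask'])-p)@R0   # tool frame
P=P[abs(P).max(1)<.15]
h,e=np.histogram(P[:,0],20);print(list(zip(e.round(3),h)))
np.save('w3P.npy',P)
E
```

```text
t 7.4 shift [ 1.181 -0.02   0.029] turn [ 0.    -0.013 -0.013] tcp [ 0.6117 -0.3147  0.2153] w 0.0499 F [ 0.4 -0.7 -5.9]
0.57 27653
[(np.float64(-0.021), np.int64(1903)), (np.float64(-0.018), np.int64(3712)), (np.float64(-0.014), np.int64(275)), (np.float64(-0.011), np.int64(274)), (np.float64(-0.008), np.int64(247)), (np.float64(-0.005), np.int64(1656)), (np.float64(-0.002), np.int64(1918)), (np.float64(0.002), np.int64(214)), (np.float64(0.005), np.int64(146)), (np.float64(0.008), np.int64(121)), (np.float64(0.011), np.int64(130)), (np.float64(0.015), np.int64(70)), (np.float64(0.018), np.int64(94)), (np.float64(0.021), np.int64(99)), (np.float64(0.024), np.int64(93)), (np.float64(0.027), np.int64(92)), (np.float64(0.031), np.int64(88)), (np.float64(0.034), np.int64(253)), (np.float64(0.037), np.int64(16028)), (np.float64(0.04), np.int64(148))]
```

View pics/w3.png

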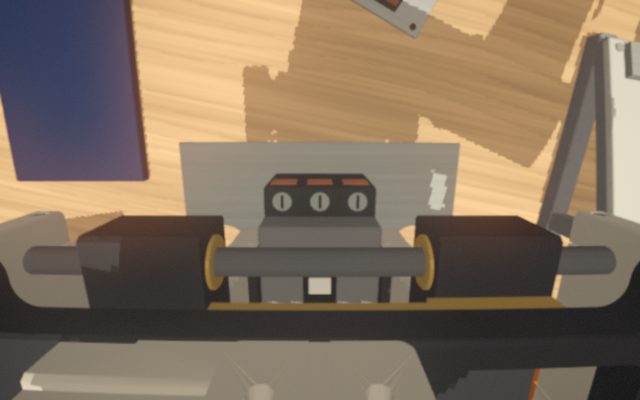

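```bash
python3 - <<'E'
from h import *
P=np.load('w3P.npy')
Q=P[(P[:,0]>.034)&(P[:,0]<.042)]
A=np.c_[np.ones(len(Q)),Q[:,1:]];k=np.linalg.lstsq(A,Q[:,0],rcond=None)[0];print('plane x=',k.round(4),'deg',np.degrees(k[1:]).round(2))
yz=Q[:,1:]*1000
print('y range',np.percentile(yz[:,0],[.2,99.8]),'z min',np.percentile(yz[:,1],.3))
# lower edge per y: yaw
b=[];
for y in np.arange(-70,71,10):
    s=yz[abs(yz[:,0]-y)<3]; 
    if len(s): b.append((y,np.sort(s[:,1])[2]))
b=np.array(b);print(b.round(1).tolist(),np.polyfit(b[:,0],b[:,1],1))
T=P[P[:,0]<-.016]*1000;print('top y',np.percentile(T[:,1],[.5,99.5]),'zmin',np.percentile(T[:,2],.5),len(T))
E
```

```text
plane x= [ 0.0388 -0.003   0.0046] deg [-0.17  0.26]
y range [-75.90810482  78.95993997] z min -56.47229902221371
[[-70.0, -56.5], [-60.0, -56.5], [-50.0, -56.4], [-40.0, -56.8], [-30.0, -56.8], [-20.0, -56.8], [-10.0, -56.7], [0.0, -56.4], [10.0, -56.4], [20.0, -56.4], [30.0, -56.4], [40.0, -56.4], [50.0, -55.9], [60.0, -56.0], [70.0, -56.0]] [ 4.36379361e-03 -5.64126801e+01]
top y [-23.17524887  24.9862903 ] zmin -26.416301968045357 5364
```

```bash
python3 - <<'E'
from h import *
to([.576,.043,.242],Rt(5.1,20,1))
E
```

```text
t 7.5 shift [-0.139  2.395  0.242] turn [ 0.148 -0.448 -0.032] tcp [ 0.6143 -0.316   0.2197] w 0.0497 F [-0.1 -1.  -6.3]
```

Call:
{"method": "send_rows", "body": {
  "plan": [
    [[-0.1, 0.2, 0.02], [0, 0, 0]],
    [[-0.2, 0.4, 0.04], [0, -0.05, 0]],
    [[-0.25, 0.6, 0.06], [0.05, -0.1, 0]],
    [[-0.25, 0.8, 0.08], [0.1, -0.16, 0]],
    [[-0.25, 1, 0.1], [0.15, -0.22, 0]]
  ]
}}

```text
time_s: 8.0
tcp_pos: [0.5969, -0.1648, 0.256]
eef_rot: [5.6, 80.3, 10.5]
contact_force: [0.3, 0.6, -6.7]
gripper_width: 0.0496
```

```bash
python3 - <<'E'
from h import *
to([.576,.043,.242],Rt(5.1,20,1))
E
```

```text
t 8.0 shift [ 0.111  1.391 -0.037] turn [-0.007 -0.231 -0.02 ] tcp [ 0.5969 -0.1648  0.256 ] w 0.0496 F [ 0.3  0.6 -6.7]
```

Call:
{"method": "send_rows", "body": {
  "plan": [
    [[0, 0.25, 0], [0, -0.04, 0]],
    [[0, 0.5, 0], [0, -0.08, 0]],
    [[0, 0.75, 0], [0, -0.14, 0]],
    [[0, 0.95, 0], [0, -0.18, 0]],
    [[0, 1, 0], [0, -0.22, -0.02]]
  ]
}}

```text
time_s: 8.5
tcp_pos: [0.5819, -0.0133, 0.2564]
eef_rot: [0.3, 70.6, 5.2]
contact_force: [0.4, 0.0, -5.2]
gripper_width: 0.05
```

Call:
{"method": "send_rows", "body": {
  "plan": [
    [[0.02, 0.15, 0], [0, 0, 0]],
    [[0.05, 0.3, 0], [0, 0, 0]],
    [[0.05, 0.38, 0], [0, 0, 0]],
    [[0.05, 0.39, 0], [0, 0, 0]],
    [[0.05, 0.39, 0], [0, 0, 0]]
  ]
}}

```text
time_s: 9.0
tcp_pos: [0.5782, 0.045, 0.2479]
eef_rot: [0.2, 70.8, 5.1]
contact_force: [0.9, -0.6, -7.2]
gripper_width: 0.0494
```

```bash
python3 - <<'E'
from h import *
to([.576,.043,.242],Rt(5.1,20,1))
c=r.capture('wrist'); save(c['color'],'w4.png'); np.savez('w4.npz',**c)
p,R0,s=cur(); np.savez('w4s.npz',p=p,R0=R0)
n,d,Q=panelfit(c,c['range_z']>.2)
print('n',n.round(4),'tilt',np.degrees(np.arccos(n[2])),'yaw',np.degrees(np.arctan2(-n[1],-n[0])),len(Q)); print('n in tool',R0.T@n)
O=np.array([.5265,.0385,.086])
print('plane at O offset',n@O-d)
F=(R.from_euler('z',5.1,degrees=True)*R.from_euler('y',-20,degrees=True)).as_matrix()
print(proj(c,O+np.array([[0,56,12.5],[0,-56,12.5],[0,0,0]])/1000@F.T))
E
```

```text
t 9.0 shift [ 0.032 -0.012 -0.028] turn [-0.005 -0.017 -0.   ] tcp [0.5782 0.045  0.2479] w 0.0494 F [ 0.9 -0.6 -7.2]
n [-0.3414 -0.0315  0.9394] tilt 20.048438616754613 yaw 5.278864280735863 43626
n in tool [-0.99990723 -0.00113154 -0.01357426]
plane at O offset 0.001547512367932824
[[387.63402863  72.58898315]
 [246.37458636  73.0523422 ]
 [317.08202178  75.09587776]]
```

View pics/w4.png

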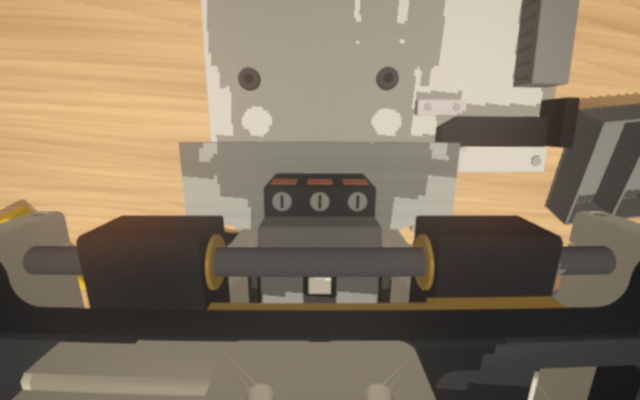

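```bash
python3 - <<'E'
from h import *
c=dict(np.load('w4.npz'));s=np.load('w4s.npz');p,R0=s['p'],s['R0']
n,d,Q=panelfit(c,c['range_z']>.2)
g=cv2.cvtColor(c['color'],cv2.COLOR_RGB2GRAY)
S=[]
for u0,v0 in((387,77),(249,78)):
    w=g[v0-20:v0+21,u0-20:u0+21]; th=(w.min()*1.0+np.median(w))/2
    N,l,st,ce=cv2.connectedComponentsWithStats((w<th).astype(np.uint8)); i=1+np.argmax(st[1:,4])
    print(th,st[i],(ce[i]+[u0-20,v0-20]).round(2)); u,v=ce[i]+[u0-20,v0-20]
    S.append(zhit(c,u,v,n,d+.0125)[0])
S=np.array(S);m=S.mean(0);e=S[0]-S[1];print('dist',np.linalg.norm(e),'yaw',np.degrees(np.arctan2(-e[0],e[1])),'lateral slope',np.degrees(np.arcsin(e[2]/.112)))
y=e/np.linalg.norm(e);y-=n*(n@y);y/=np.linalg.norm(y);x=np.cross(y,n);F=np.stack([x,y,n],1)
O=m-.0125*n;print('O',O.round(4)); np.savez('panel.npz',F=F,O=O)
T=R0.T@F; print('tool vs panel rotvec deg',np.degrees(R.from_matrix(T@Rt(0,0,1)).as_rotvec()).round(2))
m_ =c['range_z']>0
# plate in same picture
P=(maskpts(c,m_)-p)@R0; Q=P[(P[:,0]>.034)&(P[:,0]<.043)&(abs(P[:,1])<.09)&(P[:,2]<-.025)&(P[:,2]>-.07)]
A=np.c_[np.ones(len(Q)),Q[:,1:]];k=np.linalg.lstsq(A,Q[:,0],rcond=None)[0];print('plate plane',k.round(4))
yz=Q[:,1:]*1000;print(np.percentile(yz[:,0],[.2,99.8]),np.percentile(yz[:,1],.3))
print('O in tool',(R0.T@(O-p)).round(4))
E
```

```text
115.0 [  9  10  23  23 397] [386.92  78.15]
117.5 [  9  10  23  23 396] [249.14  78.76]
dist 0.11026195976700669 yaw 5.173419902688296 lateral slope 0.03788243754781848
O [0.5307 0.0397 0.0859]
tool vs panel rotvec deg [-0.3  -0.78  0.06]
plate plane [ 0.0347  0.0015 -0.0051]
[-77.82397808  77.65231607] -54.723996077038
O in tool [ 0.1374 -0.0011 -0.0989]
```

```bash
cat > meas.py <<'E'
from h import *
import sys
c=r.capture('wrist');p,R0,s=cur()
c=r.capture('wrist');p2,_,s=cur();print('tcp',p.round(4),p2.round(4))
n,d,Q=panelfit(c,c['range_z']>.2)
g=cv2.cvtColor(c['color'],cv2.COLOR_RGB2GRAY); b=np.load('panel.npz')
S=[]
for q in (.056,-.056):
    u0,v0=proj(c,b['O']+b['F']@[0,q,.0125])[0].round().astype(int)
    w=g[v0-20:v0+21,u0-20:u0+21]; th=(w.min()*1.0+np.median(w))/2
    N,l,st,ce=cv2.connectedComponentsWithStats((w<th).astype(np.uint8)); i=1+np.argmax(st[1:,4])
    u,v=ce[i]+[u0-20,v0-20];print(st[i],round(u,1),round(v,1)); S.append(zhit(c,u,v,n,d+.0125)[0])
S=np.array(S);m=S.mean(0);e=S[0]-S[1]
y=e/np.linalg.norm(e);y-=n*(n@y);y/=np.linalg.norm(y);x=np.cross(y,n);F=np.stack([x,y,n],1)
O=m-.0125*n;np.savez('panel.npz',F=F,O=O)
print('dist',np.linalg.norm(e),'yaw',np.degrees(np.arctan2(-e[0],e[1])),'tilt',np.degrees(np.arccos(n[2])),'O',O.round(4))
print('tool err rotvec deg',np.degrees(R.from_matrix(R0.T@F@Rt(0,0,1)).as_rotvec()).round(2),'O in tool',(R0.T@(O-p2)).round(4))
P=(maskpts(c,c['range_z']>0)-p2)@R0; Q=P[(P[:,0]>.030)&(P[:,0]<.045)&(abs(P[:,1])<.09)&(P[:,2]<-.025)&(P[:,2]>-.07)]
A=np.c_[np.ones(len(Q)),Q[:,1:]];k=np.linalg.lstsq(A,Q[:,0],rcond=None)[0]
yz=Q[:,1:]*1000;print('plate plane',k.round(4),'y',np.percentile(yz[:,0],[.2,99.8]),'z',np.percentile(yz[:,1],.3))
E
python3 meas.py
```

```text
tcp [0.5788 0.0445 0.2486] [0.579  0.0444 0.2489]
[  9   9  22  23 397] 387.4 77.0
[ 10   9  22  23 397] 249.5 77.7
dist 0.11040538576255753 yaw 5.142085547873778 tilt 20.035258282128037 O [0.5308 0.0396 0.0859]
tool err rotvec deg [-0.3  -0.73  0.06] O in tool [ 0.1377 -0.001  -0.0996]
plate plane [ 0.0344  0.0024 -0.0063] y [-78.0664107   77.34451487] z -54.60750498193783
```

```bash
cat > go.py <<'E'
from h import *
import sys
b=np.load('panel.npz');F,O=b['F'],b['O']
Rm=F@Rt(0,0,1)
a=[float(v) for v in sys.argv[1:]]
p,R0,s=cur();print('panel tcp',(F.T@(p-O)*1000).round(1),'F panel',(F.T@s['contact_force']).round(1),'rot err',np.degrees(R.from_matrix(R0.T@Rm).as_rotvec()).round(2))
if a: to(O+F@np.array(a)/1000,Rm)
E
python3 go.py -6.3 0.3 60
```

```text
panel tcp [101.4   0.6 136.5] F panel [-1.9 -0.6 -6.1] rot err [-0.31 -0.7   0.06]
t 9.15 shift [ 0.518 -0.005 -0.711] turn [-0.007 -0.016  0.001] tcp [0.579  0.0444 0.2489] w 0.0499 F [ 0.4 -0.5 -6.4]
```

Call:
{"method": "send_rows", "body": {
  "plan": [
    [[0, 0, -0.2], [0, 0, 0]],
    [[0.1, 0, -0.4], [-0.005, -0.01, 0]],
    [[0.3, -0.005, -0.6], [-0.007, -0.016, 0]],
    [[0.45, -0.005, -0.71], [-0.007, -0.016, 0]],
    [[0.52, -0.005, -0.71], [-0.007, -0.016, 0]]
  ]
}}

```text
time_s: 9.65
tcp_pos: [0.5011, 0.0354, 0.137]
eef_rot: [-0.3, 70.2, 4.8]
contact_force: [0.1, -0.4, -5.9]
gripper_width: 0.0497
```

Call:
{"method": "send_rows", "body": {
  "plan": [
    [[0, 0, 0], [0, 0, 0]],
    [[0, 0, 0], [0, 0, 0]],
    [[0, 0, 0], [0, 0, 0]],
    [[0, 0, 0], [0, 0, 0]],
    [[0, 0, 0], [0, 0, 0]]
  ]
}}

```text
time_s: 10.15
tcp_pos: [0.5016, 0.0357, 0.1378]
eef_rot: [-0.2, 70.1, 4.9]
contact_force: [0.4, 0.3, -6.3]
gripper_width: 0.0502
```

```bash
python3 go.py -6.3 0.3 48
python3 - <<'E'
from h import *
c=r.capture('top'); save(cv2.resize(c['color'][150:270,240:400],(800,600),interpolation=cv2.INTER_CUBIC),'t5.png')
c=r.capture('scene'); save(cv2.resize(c['color'][120:260,260:440],(771,600),interpolation=cv2.INTER_CUBIC),'s5.png')
E
```

```text
panel tcp [-9.8 -1.3 58.8] F panel [-1.7  0.3 -6.1] rot err [-0.04 -0.16  0.13]
t 10.15 shift [0.072 0.011 0.024] turn [-0.001 -0.004  0.003] tcp [0.5016 0.0357 0.1378] w 0.0502 F [ 0.4  0.3 -6.3]
```

View pics/s5.png

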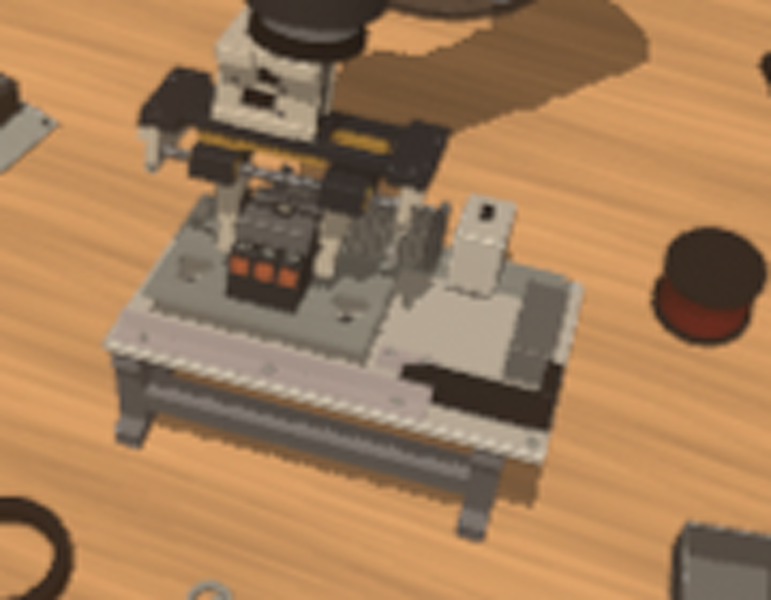

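Call:
{"method": "send_rows", "body": {
  "plan": [
    [[0, 0.01, 0.024], [0, -0.004, 0.003]],
    [[0, 0.01, 0.024], [0, -0.004, 0.003]],
    [[0, 0.01, 0.024], [0, -0.004, 0.003]],
    [[0, 0.01, 0.024], [0, -0.004, 0.003]],
    [[0, 0.01, 0.024], [0, -0.004, 0.003]]
  ]
}}

```text
time_s: 10.75
tcp_pos: [0.5045, 0.0373, 0.1386]
eef_rot: [0.1, 70.0, 5.2]
contact_force: [0.5, -0.4, -7.3]
gripper_width: 0.0498
```

```bash
python3 go.py -6.3 0.3 38.5; python3 go.py -6.3 0.3 38.5
```

```text
panel tcp [-6.7  0.1 58.5] F panel [-2.  -0.4 -7. ] rot err [-0.04 -0.03  0.01]
t 10.75 shift [0.133 0.002 0.003] turn [-0.001 -0.001  0.   ] tcp [0.5045 0.0373 0.1386] w 0.0498 F [ 0.5 -0.4 -7.3]
panel tcp [-6.7  0.1 58.5] F panel [-2.  -0.4 -7. ] rot err [-0.04 -0.03  0.01]
t 10.75 shift [0.133 0.002 0.003] turn [-0.001 -0.001  0.   ] tcp [0.5045 0.0373 0.1386] w 0.0498 F [ 0.5 -0.4 -7.3]
```

Call:
{"method": "send_rows", "body": {
  "plan": [
    [[0.025, 0.002, 0.003], [0, 0, 0]],
    [[0.045, 0.002, 0.003], [0, 0, 0]],
    [[0.065, 0.002, 0.003], [0, 0, 0]],
    [[0.085, 0.002, 0.003], [0, 0, 0]],
    [[0.09, 0.002, 0.003], [0, 0, 0]]
  ]
}}

```text
time_s: 11.25
tcp_pos: [0.5093, 0.0378, 0.1254]
eef_rot: [0.1, 70.0, 5.2]
contact_force: [-0.2, -0.0, -5.8]
gripper_width: 0.0495
```

```bash
python3 go.py -6.3 0.3 38.5
```

```text
panel tcp [-6.6  0.2 44.5] F panel [-2.2 -0.  -5.4] rot err [-0.03 -0.08  0.04]
t 11.25 shift [0.04  0.001 0.002] turn [-0.001 -0.002  0.001] tcp [0.5093 0.0378 0.1254] w 0.0495 F [-0.2 -0.  -5.8]
```

Call:
{"method": "send_rows", "body": {
  "plan": [
    [[0.01, 0.001, 0.002], [0, -0.002, 0]],
    [[0.02, 0.001, 0.002], [0, -0.002, 0]],
    [[0.03, 0.001, 0.002], [0, -0.002, 0]],
    [[0.036, 0.001, 0.002], [0, -0.002, 0]],
    [[0.04, 0.001, 0.002], [0, -0.002, 0]]
  ]
}}

```text
time_s: 11.75
tcp_pos: [0.5117, 0.0381, 0.1199]
eef_rot: [0.1, 69.9, 5.2]
contact_force: [-4.2, -1.6, 1.1]
gripper_width: 0.0496
```

```bash
python3 go.py -6.3 0.3 38.5
```

```text
panel tcp [-6.3  0.3 38.5] F panel [-3.7 -1.2  2.5] rot err [-0.03  0.02  0.04]
t 11.75 shift [-0.  0. -0.] turn [-0.001  0.     0.001] tcp [0.5117 0.0381 0.1199] w 0.0496 F [-4.2 -1.6  1.1]
```

Call:
{"method": "send_rows", "body": {
  "plan": [
    [[-0.002, 0, -0.02], [0, 0, 0]],
    [[-0.002, 0, -0.05], [0, 0, 0]],
    [[-0.002, 0, -0.08], [0, 0, 0]],
    [[-0.002, 0, -0.1], [0, 0, 0]],
    [[-0.002, 0, -0.11], [0, 0, 0]]
  ]
}}

```text
time_s: 12.25
tcp_pos: [0.4967, 0.0363, 0.1159]
eef_rot: [0.3, 70.1, 5.4]
contact_force: [-0.3, -0.1, -6.1]
gripper_width: 0.0496
```

```bash
python3 go.py -26.5 0.3 38.5
```

```text
panel tcp [-21.9  -0.2  39.9] F panel [-2.4 -0.1 -5.7] rot err [-0.04 -0.15 -0.02]
t 12.25 shift [ 0.01   0.004 -0.031] turn [-0.001 -0.003 -0.001] tcp [0.4967 0.0363 0.1159] w 0.0496 F [-0.3 -0.1 -6.1]
```

Call:
{"method": "send_rows", "body": {
  "plan": [
    [[0.004, 0.003, -0.01], [0, -0.003, 0]],
    [[0.008, 0.003, -0.02], [0, -0.003, 0]],
    [[0.009, 0.003, -0.027], [0, -0.003, 0]],
    [[0.01, 0.003, -0.031], [0, -0.003, 0]],
    [[0.01, 0.003, -0.033], [0, -0.003, 0]]
  ]
}}

```text
time_s: 12.75
tcp_pos: [0.4939, 0.0358, 0.1152]
eef_rot: [0.6, 70.3, 5.7]
contact_force: [-0.0, 0.3, -6.4]
gripper_width: 0.0498
```

```bash
python3 go.py -26.8 0.3 38.5
```

```text
panel tcp [-24.7  -0.5  40.1] F panel [-2.2  0.3 -6. ] rot err [-0.04 -0.31 -0.14]
t 12.75 shift [ 0.011  0.005 -0.014] turn [-0.001 -0.007 -0.003] tcp [0.4939 0.0358 0.1152] w 0.0498 F [-0.   0.3 -6.4]
```

Call:
{"method": "send_rows", "body": {
  "plan": [
    [[0.01, 0.005, -0.01], [0, -0.007, -0.003]],
    [[0.014, 0.005, -0.02], [0, -0.007, -0.003]],
    [[0.016, 0.005, -0.02], [0, -0.007, -0.003]],
    [[0.016, 0.005, -0.02], [0, -0.007, -0.003]],
    [[0.016, 0.005, -0.02], [0, -0.007, -0.003]]
  ]
}}

```text
time_s: 13.25
tcp_pos: [0.4939, 0.0359, 0.115]
eef_rot: [0.6, 70.3, 5.8]
contact_force: [-0.4, 0.4, -6.0]
gripper_width: 0.0496
```

```bash
python3 go.py -26.8 0.3 38.5
```

```text
panel tcp [-24.8  -0.4  40. ] F panel [-2.4  0.4 -5.5] rot err [-0.03 -0.32 -0.16]
t 13.25 shift [ 0.01   0.005 -0.013] turn [-0.001 -0.007 -0.004] tcp [0.4939 0.0359 0.115 ] w 0.0496 F [-0.4  0.4 -6. ]
```

```bash
python3 - <<'E'
from h import *
s=cur()[2];print(s['joints'].round(2),s['qd'].round(2),s['joint_torque'].round(1))
E
```

```text
[  29.24    1.28  -58.24   32.51  -14.48 -144.55] [-0.03 -0.04 -0.02  0.08  0.03  0.03] [ -0.  -24.9  23.    4.1   1.1   0. ]
```

Call:
{"method": "send_rows", "body": {
  "plan": [
    [[0, 0, 0.003], [0, 0, 0]],
    [[0, 0, 0.003], [0, 0, 0]],
    [[0, 0, 0.003], [0, 0, 0]],
    [[0, 0, 0.003], [0, 0, 0]],
    [[0, 0, 0.003], [0, 0, 0]]
  ],
  "jaw": 0.45
}}

```text
time_s: 13.75
tcp_pos: [0.4946, 0.036, 0.1154]
eef_rot: [0.7, 70.3, 5.8]
contact_force: [-0.3, 0.3, -0.3]
gripper_width: 0.0633
```

Call:
{"method": "send_rows", "body": {
  "plan": [
    [[-0.05, 0, 0.03], [0, 0, 0]],
    [[-0.15, 0, 0.08], [0, 0, 0]],
    [[-0.3, 0, 0.15], [0, 0, 0]],
    [[-0.5, 0, 0.25], [0, 0, 0]],
    [[-0.7, 0, 0.4], [0, 0, 0]]
  ]
}}

```text
time_s: 14.25
tcp_pos: [0.5146, 0.0374, 0.2353]
eef_rot: [0.8, 70.3, 5.9]
contact_force: [1.4, 1.1, -0.8]
gripper_width: 0.0633
```

```bash
python3 go.py 90 0 130; python3 - <<'E'
from h import *
print(cur()[2]['joints'].round(1))
c=r.capture('top'); save(cv2.resize(c['color'][150:270,240:400],(800,600),interpolation=cv2.INTER_CUBIC),'t6.png')
E
```

```text
panel tcp [ 35.9  -0.6 145.9] F panel [ 1.1  1.  -1.2] rot err [-0.01 -0.37 -0.21]
t 14.25 shift [0.104 0.004 0.362] turn [-0.    -0.008 -0.005] tcp [0.5146 0.0374 0.2353] w 0.0633 F [ 1.4  1.1 -0.8]
[  31.8   -5.7  -40.    13.6  -38.7 -126. ]
```

Call:
{"method": "send_rows", "body": {
  "plan": [
    [[0.05, 0.004, 0.15], [0, -0.008, -0.005]],
    [[0.1, 0.004, 0.3], [0, -0.008, -0.005]],
    [[0.1, 0.004, 0.36], [0, -0.008, -0.005]],
    [[0.1, 0.004, 0.36], [0, -0.008, -0.005]],
    [[0.1, 0.004, 0.36], [0, -0.008, -0.005]]
  ],
  "jaw": -1
}}

```text
time_s: 14.8
tcp_pos: [0.5743, 0.0448, 0.2467]
eef_rot: [0.4, 69.5, 5.6]
contact_force: [-0.5, -0.4, 0.0]
gripper_width: 0.0291
```

```bash
cat > meas2.py <<'E'
from h import *
import sys
b=np.load('panel.npz');F,O=b['F'],b['O']
c=r.capture('wrist'); save(c['color'],sys.argv[1])
t=r.trace(c,'contactor');k=r.trace(c,'keeper')
X=lambda m:(maskpts(c,m)-O)@F*1000
P=X(t[0]['mask']);print('contactor',t[0]['score'],len(P))
h=P[(P[:,2]>-3)&(P[:,2]<9)]; print(' plate',h[:,2].mean(),cv2.minAreaRect(h[:,:2].astype(np.float32)),np.percentile(h[:,:2],[.5,99.5],axis=0).round(1))
h=P[(P[:,2]>56)&(P[:,2]<66)]; print(' top',h[:,2].mean(),cv2.minAreaRect(h[:,:2].astype(np.float32)))
if k: P=X(k[0]['mask']);print('keeper',k[0]['score'],np.percentile(P,[1,50,99],axis=0).round(1)); h=P[P[:,2]>26];print(' shoulder',np.percentile(h,[1,50,99],axis=0).round(1))
print('bare',np.median(X(c['range_z']>.15)[:,2]))
E
python3 meas2.py w6.png; python3 go.py
```

```text
contactor 0.55 20359
 plate 4.007197721893058 ((-15.24099349975586, -0.819610595703125), (91.49390411376953, 156.7596435546875), 0.14420896768569946) [[-60.2 -78.2]
 [ 30.5  76.2]]
 top 60.04112092330163 ((-20.60758399963379, -1.1039314270019531), (50.12724304199219, 42.180328369140625), 89.98977661132812)
keeper 0.85 [[ 15.5 101.8   0.7]
 [ 39.2 167.2  14.2]
 [ 53.6 202.2  30.9]]
 shoulder [[ 15.  190.7  26.3]
 [ 33.2 195.8  29.7]
 [ 53.1 203.3  31.5]]
bare -71.3524458600633
panel tcp [ 96.5   1.6 136.5] F panel [ 0.1 -0.5 -0.2] rot err [ 0.09  0.55 -0.13]
```

View pics/w6.png

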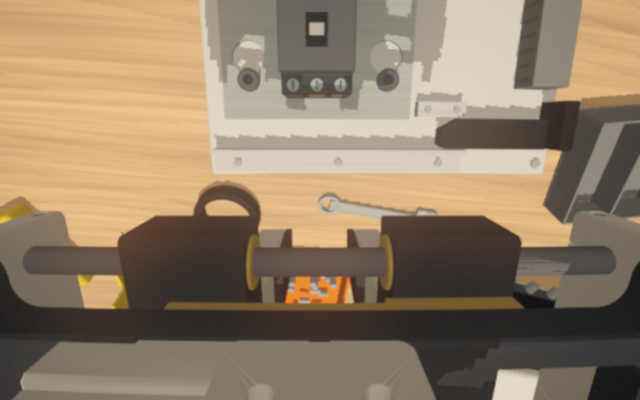

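```bash
python3 go.py 40 -1 80
```

```text
panel tcp [ 96.5   1.6 136.5] F panel [ 0.1 -0.5 -0.2] rot err [ 0.09  0.55 -0.13]
t 14.95 shift [ 0.373 -0.018 -0.38 ] turn [ 0.002  0.012 -0.003] tcp [0.5743 0.045  0.2472] w 0.0172 F [ 0.2 -0.5 -0.1]
```

Call:
{"method": "send_rows", "body": {
  "plan": [
    [[0.1, 0, -0.2], [0, 0, 0]],
    [[0.2, -0.018, -0.38], [0.002, 0.012, -0.003]],
    [[0.37, -0.018, -0.38], [0.002, 0.012, -0.003]],
    [[0.37, -0.018, -0.38], [0.002, 0.012, -0.003]],
    [[0.37, -0.018, -0.38], [0.002, 0.012, -0.003]]
  ]
}}

```text
time_s: 15.45
tcp_pos: [0.5408, 0.0393, 0.1756]
eef_rot: [0.1, 70.0, 5.2]
contact_force: [-0.1, -0.5, -0.1]
gripper_width: 0.0005
```

```bash
python3 go.py 37 -1 39
```

```text
panel tcp [40.1 -1.1 80.9] F panel [-0.2 -0.5 -0. ] rot err [ 0.02 -0.01  0.03]
t 15.45 shift [ 0.279  0.001 -0.021] turn [ 0.    -0.     0.001] tcp [0.5408 0.0393 0.1756] w 0.0005 F [-0.1 -0.5 -0.1]
```

Call:
{"method": "send_rows", "body": {
  "plan": [
    [[0.07, 0, 0], [0, 0, 0]],
    [[0.14, 0, -0.01], [0, 0, 0]],
    [[0.21, 0, -0.02], [0, 0, 0]],
    [[0.28, 0, -0.02], [0, 0, 0]],
    [[0.28, 0, -0.02], [0, 0, 0]]
  ]
}}

```text
time_s: 15.95
tcp_pos: [0.5524, 0.0402, 0.1343]
eef_rot: [-0.0, 70.0, 5.1]
contact_force: [-1.2, -0.8, 0.3]
gripper_width: 0.0006
```

Call:
{"method": "send_rows", "body": {
  "plan": [
    [[0, 0, -0.02], [0, 0, 0]],
    [[0, 0, -0.04], [0, 0, 0]],
    [[0, 0, -0.06], [0, 0, 0]],
    [[0, 0, -0.08], [0, 0, 0]],
    [[0, 0, -0.08], [0, 0, 0]]
  ]
}}

```text
time_s: 16.45
tcp_pos: [0.5406, 0.0391, 0.1304]
eef_rot: [-0.0, 70.0, 5.1]
contact_force: [0.1, -0.3, -0.8]
gripper_width: 0.0007
```

```bash
python3 go.py 21 -1 39;python3 -c "
from h import *
print(cur()[2]['joints'].round(1))"
```

```text
panel tcp [24.4 -1.4 38.4] F panel [-0.2 -0.3 -0.8] rot err [ 0.02 -0.06  0.05]
t 16.45 shift [-0.004  0.003 -0.023] turn [ 0.001 -0.001  0.001] tcp [0.5406 0.0391 0.1304] w 0.0007 F [ 0.1 -0.3 -0.8]
[  28.3    4.5  -50.1   25.   -18.6 -135.7]
```

Call:
{"method": "send_rows", "body": {
  "plan": [
    [[0, 0.003, -0.006], [0, 0, 0]],
    [[0, 0.003, -0.012], [0, 0, 0]],
    [[0, 0.003, -0.018], [0, 0, 0]],
    [[0, 0.003, -0.024], [0, 0, 0]],
    [[0, 0.003, -0.026], [0, 0, 0]]
  ]
}}

```text
time_s: 16.95
tcp_pos: [0.5377, 0.0396, 0.1296]
eef_rot: [0.1, 69.9, 5.2]
contact_force: [4.7, 0.0, 1.0]
gripper_width: 0.0001
```

```bash
python3 go.py 19 -1 39
```

```text
panel tcp [21.5 -0.6 38.7] F panel [ 4.8 -0.4 -0.6] rot err [0.03 0.03 0.02]
t 16.95 shift [-0.002 -0.003 -0.016] turn [0.001 0.001 0.   ] tcp [0.5377 0.0396 0.1296] w 0.0001 F [4.7 0.  1. ]
```

Call:
{"method": "send_rows", "body": {
  "plan": [
    [[0, 0, -0.01], [0, 0, 0]],
    [[0, 0, -0.016], [0, 0, 0]],
    [[0, 0, -0.02], [0, 0, 0]],
    [[0, 0, -0.024], [0, 0, 0]],
    [[0, 0, -0.024], [0, 0, 0]]
  ]
}}

```text
time_s: 17.45
tcp_pos: [0.5368, 0.0402, 0.1302]
eef_rot: [0.3, 69.7, 5.4]
contact_force: [13.6, -6.3, 1.0]
gripper_width: 0.0005
```

```bash
python3 go.py 45 -1 39
```

```text
panel tcp [20.9  0.1 39.5] F panel [12.5 -7.5 -3.5] rot err [ 0.04  0.27 -0.06]
t 17.45 shift [ 0.004 -0.007  0.161] turn [ 0.001  0.006 -0.001] tcp [0.5368 0.0402 0.1302] w 0.0005 F [13.6 -6.3  1. ]
```

Call:
{"method": "send_rows", "body": {
  "plan": [
    [[0, 0, 0.1], [0, 0, 0]],
    [[-0.1, 0, 0.16], [0, 0, 0]],
    [[-0.3, 0.1, 0.15], [0, 0, 0]],
    [[-0.5, 0.35, 0.14], [0, 0, 0]],
    [[-0.5, 0.6, 0.14], [0, 0, 0]]
  ]
}}

```text
time_s: 17.95
tcp_pos: [0.5224, 0.1301, 0.2116]
eef_rot: [0.7, 69.5, 5.8]
contact_force: [0.6, 1.2, -0.7]
gripper_width: 0.0003
```

```bash
python3 go.py 42 242 80; python3 meas2.py w7.png
```

```text
panel tcp [ 42.9  91.  118. ] F panel [ 0.4  1.2 -0.9] rot err [-0.1   0.51 -0.17]
t 17.95 shift [ 0.256  1.006 -0.01 ] turn [-0.002  0.011 -0.004] tcp [0.5224 0.1301 0.2116] w 0.0003 F [ 0.6  1.2 -0.7]
contactor 0.89 26471
 plate 3.9209131284271312 ((-27.770511627197266, -1.8531646728515625), (111.94965362548828, 160.85552978515625), 0.02225920744240284) [[-82.  -77.9]
 [ 27.3  77.8]]
 top 59.96627848808715 ((-27.285293579101562, -0.12309455871582031), (50.948089599609375, 49.69016647338867), 89.63558197021484)
keeper 0.81 [[ 14.8 103.6   2.6]
 [ 37.9 164.8  14. ]
 [ 52.3 202.   30.7]]
 shoulder [[ 14.7 191.3  26.1]
 [ 32.5 196.5  29.6]
 [ 52.3 202.8  31.2]]
bare -0.7443598798310807
```

Call:
{"method": "send_rows", "body": {
  "plan": [
    [[0, 0.25, -0.01], [0, 0.011, 0]],
    [[0, 0.5, -0.01], [0, 0.011, 0]],
    [[0, 0.75, -0.01], [0, 0.011, 0]],
    [[0.1, 1, -0.01], [0, 0.011, 0]],
    [[0.25, 1, -0.01], [0, 0.011, 0]]
  ]
}}

```text
time_s: 18.6
tcp_pos: [0.5198, 0.2848, 0.1727]
eef_rot: [0.5, 70.1, 6.0]
contact_force: [-0.2, -1.0, -0.1]
gripper_width: 0.0003
```

```bash
python3 go.py 42 240 26
```

```text
panel tcp [ 40.1 245.3  77.5] F panel [-0.3 -1.  -0. ] rot err [ 0.35 -0.15 -0.25]
t 18.6 shift [ 0.343 -0.037  0.014] turn [ 0.008 -0.003 -0.005] tcp [0.5198 0.2848 0.1727] w 0.0003 F [-0.2 -1.  -0.1]
```

Call:
{"method": "send_rows", "body": {
  "plan": [
    [[0.1, 0, 0.01], [0.008, -0.003, -0.005]],
    [[0.2, 0, 0.014], [0.008, -0.003, -0.005]],
    [[0.3, 0, 0.014], [0.008, -0.003, -0.005]],
    [[0.34, -0.03, 0.014], [0.008, -0.003, -0.005]],
    [[0.34, -0.03, 0.014], [0.008, -0.003, -0.005]]
  ]
}}

```text
time_s: 19.1
tcp_pos: [0.5391, 0.2799, 0.1237]
eef_rot: [-0.2, 70.1, 4.8]
contact_force: [-1.2, -0.4, 0.4]
gripper_width: 0.0002
```

```bash
python3 go.py 42 227 26; python3 meas2.py w8.png
```

```text
panel tcp [ 41.  238.6  25.1] F panel [-1.  -0.3  0.8] rot err [-0.06 -0.17  0.17]
t 19.1 shift [-0.006 -0.077  0.007] turn [-0.001 -0.004  0.004] tcp [0.5391 0.2799 0.1237] w 0.0002 F [-1.2 -0.4  0.4]
contactor 0.72 3374
 plate 3.162542321176451 ((-19.729488372802734, 76.3003921508789), (19.2249698638916, 99.164306640625), 78.29969787597656) [[-65.8  59.4]
 [ 26.8  78.9]]
 top nan ((0.0, 0.0), (0.0, 0.0), 0.0)
keeper 0.84 [[ 14.2 108.6   0. ]
 [ 30.2 146.6  13.5]
 [ 38.8 203.8  30.2]]
 shoulder [[  3.  192.3  26.1]
 [ 15.3 198.7  29.3]
 [ 17.  203.9  83.3]]
bare -67.25303548565424meas2.py:9: RuntimeWarning: Mean of empty slice.
  h=P[(P[:,2]>56)&(P[:,2]<66)]; print(' top',h[:,2].mean(),cv2.minAreaRect(h[:,:2].astype(np.float32)))
  ret = ret.dtype.type(ret / rcount)
```

View pics/w8.png

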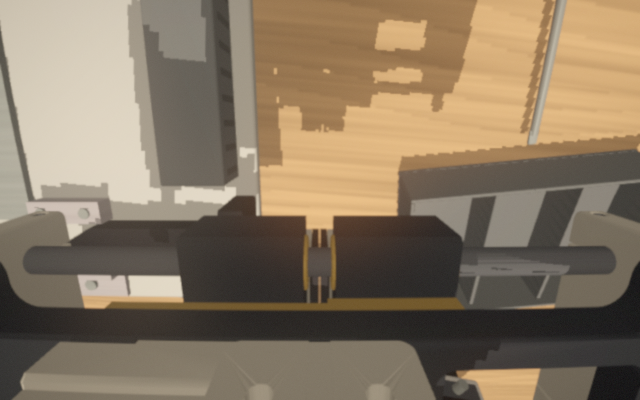

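Call:
{"method": "send_rows", "body": {
  "plan": [
    [[0, -0.05, 0.007], [0, -0.004, 0.004]],
    [[0, -0.1, 0.007], [0, -0.004, 0.004]],
    [[0, -0.14, 0.007], [0, -0.004, 0.004]],
    [[0, -0.17, 0.007], [0, -0.004, 0.004]],
    [[0, -0.2, 0.007], [0, -0.004, 0.004]]
  ]
}}

```text
time_s: 19.75
tcp_pos: [0.5435, 0.252, 0.1267]
eef_rot: [0.9, 69.7, 6.0]
contact_force: [-0.1, -0.3, 0.6]
gripper_width: 0.0007
```

```bash
python3 go.py 42 157 26; python3 -c "
from h import *
c=r.capture('top')
b=np.load('panel.npz');F,O=b['F'],b['O']
k=r.trace(c,'keeper');print(k[0]['score']);P=(maskpts(c,k[0]['mask'])-O)@F*1000;print(np.percentile(P,[2,50,98],axis=0).round(1))"
```

```text
panel tcp [ 43.8 210.5  27.3] F panel [ 0.1 -0.3  0.7] rot err [-0.06  0.23 -0.24]
t 19.75 shift [ 0.007 -0.356 -0.011] turn [-0.001  0.005 -0.005] tcp [0.5435 0.252  0.1267] w 0.0007 F [-0.1 -0.3  0.6]
0.47
[[ 33.8  95.    6.4]
 [ 45.9 108.6  12.8]
 [ 56.1 119.9  16.7]]
```

Call:
{"method": "send_rows", "body": {
  "plan": [
    [[0, -0.03, -0.011], [0, 0.005, -0.005]],
    [[0, -0.06, -0.011], [0, 0.005, -0.005]],
    [[0, -0.09, -0.011], [0, 0.005, -0.005]],
    [[0, -0.12, -0.011], [0, 0.005, -0.005]],
    [[0, -0.15, -0.011], [0, 0.005, -0.005]]
  ]
}}

```text
time_s: 20.35
tcp_pos: [0.5439, 0.2287, 0.1257]
eef_rot: [0.2, 70.0, 5.2]
contact_force: [0.4, 1.5, 0.5]
gripper_width: 0.0004
```

```bash
python3 go.py 42 157 26
```

```text
panel tcp [ 41.8 187.2  27. ] F panel [0.7 1.4 0.3] rot err [-0.08 -0.03  0.03]
t 20.35 shift [ 0.007 -0.201  0.002] turn [-0.002 -0.001  0.001] tcp [0.5439 0.2287 0.1257] w 0.0004 F [0.4 1.5 0.5]
```

Call:
{"method": "send_rows", "body": {
  "plan": [
    [[0.003, -0.04, 0.002], [0, 0, 0]],
    [[0.006, -0.08, 0.002], [0, 0, 0]],
    [[0.006, -0.12, 0.002], [0, 0, 0]],
    [[0.006, -0.16, 0.002], [0, 0, 0]],
    [[0.006, -0.19, 0.002], [0, 0, 0]]
  ]
}}

```text
time_s: 20.85
tcp_pos: [0.5472, 0.2, 0.1252]
eef_rot: [0.2, 70.0, 5.3]
contact_force: [0.1, 1.4, 1.2]
gripper_width: 0.0002
```

```bash
python3 go.py 42 137 26;  python3 meas2.py w9.png 2>/dev/null
```

```text
panel tcp [ 42.3 158.3  26.2] F panel [0.7 1.4 1. ] rot err [-0.09 -0.01  0.01]
t 20.85 shift [ 0.001 -0.142 -0.002] turn [-0.002 -0.     0.   ] tcp [0.5472 0.2    0.1252] w 0.0002 F [0.1 1.4 1.2]
contactor 0.65 32418
 plate 3.9180927035364426 ((-26.814054489135742, 29.36935043334961), (104.38969421386719, 109.95942687988281), 89.4609146118164) [[-80.5 -15.3]
 [ 27.   78. ]]
 top nan ((0.0, 0.0), (0.0, 0.0), 0.0)
keeper 0.69 [[ 13.1  40.6   2. ]
 [ 30.4  73.2  13.9]
 [ 40.6 141.1  30.6]]
 shoulder [[  4.1 126.4  26.2]
 [ 15.4 135.5  29.6]
 [ 18.4 145.8  81. ]]
bare -56.222652966447896
```

Call:
{"method": "send_rows", "body": {
  "plan": [
    [[0, -0.015, -0.002], [0, 0, 0]],
    [[0, -0.03, -0.002], [0, 0, 0]],
    [[0, -0.045, -0.002], [0, 0, 0]],
    [[0, -0.06, -0.002], [0, 0, 0]],
    [[0, -0.065, -0.002], [0, 0, 0]]
  ]
}}

```text
time_s: 21.5
tcp_pos: [0.548, 0.1924, 0.1253]
eef_rot: [0.7, 69.9, 5.8]
contact_force: [-3.6, 11.3, -0.0]
gripper_width: 0.0006
```

```bash
python3 go.py 42 137 26
```

```text
panel tcp [ 42.5 150.7  26.3] F panel [-2.5 11.5  0.8] rot err [-0.03  0.07 -0.19]
t 21.5 shift [ 0.002 -0.091 -0.003] turn [-0.001  0.001 -0.004] tcp [0.548  0.1924 0.1253] w 0.0006 F [-3.6 11.3 -0. ]
```

Call:
{"method": "send_rows", "body": {
  "plan": [
    [[0, 0.1, 0], [0, 0, 0]],
    [[-0.1, 0.15, 0], [0, 0, 0]],
    [[-0.35, 0.15, 0.05], [0, 0, 0]],
    [[-0.6, 0, 0.15], [0, 0, 0]],
    [[-0.75, -0.2, 0.3], [0, 0, 0]]
  ]
}}

```text
time_s: 22.0
tcp_pos: [0.5533, 0.1629, 0.2484]
eef_rot: [0.9, 69.9, 6.2]
contact_force: [2.6, 0.5, 0.5]
gripper_width: 0.0002
```

Call:
{"method": "send_rows", "body": {
  "plan": [
    [[0, -0.1, 0.05], [0, 0, 0]],
    [[0, -0.2, 0.05], [0, 0, 0]],
    [[0, -0.25, 0.05], [0, 0, 0]],
    [[0, -0.25, 0.05], [0, 0, 0]],
    [[0, -0.25, 0.05], [0, 0, 0]]
  ]
}}

```text
time_s: 22.5
tcp_pos: [0.5636, 0.1261, 0.2503]
eef_rot: [0.8, 69.9, 6.1]
contact_force: [0.1, 0.8, -0.2]
gripper_width: 0.0003
```

```bash
python3 go.py 90 60 130;  python3 meas2.py w10.png
```

```text
panel tcp [ 94.3  83.4 140.5] F panel [ 0.1  0.8 -0.2] rot err [ 0.13  0.02 -0.27]
t 22.5 shift [ 0.069 -0.156 -0.029] turn [ 0.003  0.    -0.006] tcp [0.5636 0.1261 0.2503] w 0.0003 F [ 0.1  0.8 -0.2]
contactor 0.56 20441
 plate 3.9302356379772663 ((-19.802589416503906, -2.0683670043945312), (160.41677856445312, 95.78811645507812), 89.75174713134766) [[-65.5 -78.1]
 [ 27.4  77.4]]
 top 59.97978309004749 ((-24.59183692932129, -0.2687549591064453), (51.40030288696289, 45.152217864990234), 89.34780883789062)
keeper 0.89 [[ 15.4  33.4  -0.3]
 [ 39.5  90.7  14. ]
 [ 54.1 133.   30.9]]
 shoulder [[ 14.6 121.5  26.7]
 [ 32.7 127.2  29.7]
 [ 52.2 133.4  31.4]]
bare -70.77678236565605
```

View pics/w10.png

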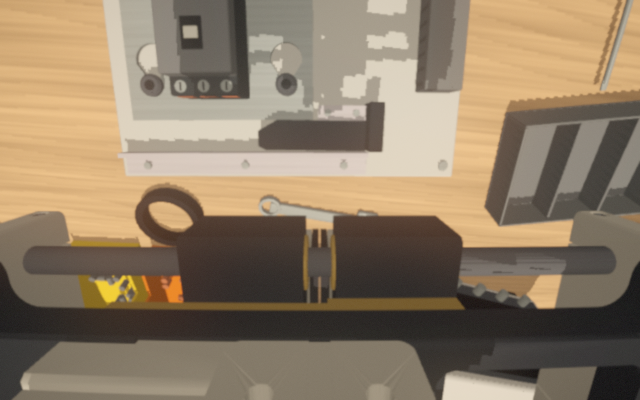

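```bash
python3 -c "
from h import *
print(r.close_job(), cur()[2]['time_s'])"
```

```text
the job is handed in; nothing more can be done
the job is handed in; nothing more can be done
```

The contactor is mounted and locked on the screws, the keeper is home against the guide strip, and the job was handed in after about 22.5 s of the 56 s allowed. `close_job` gives no verdict, so the results below are my own last measurements.

**What I did**
- I gripped the contactor by its casing and set the wide keyhole ends over the two screw heads. It touched the panel at the height that means flat, at x about -6 mm.
- I slid it down the slope in the grip until joint 3 reached its range limit, which left the plate at about x -24.5 mm.
- I then released it and pushed the casing with closed fingers the last 2–3 mm. The force rose to about 12 N with almost no further movement, so it was against the screws.
- I pushed the keeper along its guide until the force jumped to about 11 N, then backed the arm clear.

**Last checks, from the wrist camera (panel frame)**

| Item | Measured | Allowed |
|---|---|---|
| Plate origin x | about -27.6 mm | -30 to -22.5 mm |
| Plate origin y | about -0.3 mm | within ±4 mm |
| Plate upper face height | 3.9 mm (4 mm thick, so flat) | origin z -3 to 4 mm |
| Plate turn | below 1° | 4° |
| Keeper x | about 41 mm | 39 to 45 mm |
| Keeper y | about 77 mm | 70 to 83 mm |
| Keeper top height | 14 mm (14 mm thick, so flat) | origin z within ±3 mm |

**What disagreed**
- The plate reads about 1 mm beyond the ideal -26.5 mm, within the camera's 2 mm accuracy.
- The measured distance between the screws was 110.4 mm instead of 112 mm.
- The coarse top-camera position of the panel was about 4 mm off the wrist camera's, so I used the wrist reading.

The spare contactor and the other things on the bench were not touched as far as I could see, but I did not measure their positions again at the end.

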